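# Find the full sample pot by feel and show it to the label reader

## Task

The two white sample pots with blue lids in the grey tray look the same, but one is well filled and the other is mostly empty. Lift each pot in turn clear of the tray to feel which is the heavier, setting it back upright in the tray, not dropped, before you take the other; then pick up the heavier one and hold it upright and steady in front of the label reader's dark red window, level with it and about a hand's breadth (8 cm) away from the glass, without touching the reader. Finish there, still holding it up, with the lighter pot standing in the tray and everything else left where it was.

Things in the scene. Friction and masses are not known exactly. Their poses are not given: they have to be found in the camera images.
- pot_a: one of two look-alike sealed pots: stiff white upright cylinder, striped label all round, ribbed blue lid; 60 mm in diameter, 115 mm high with the lid; a 20 N grip is safe. Origin at the centre of its underside, z up. Each weighs 0.07 to 0.47 kg, contents a little loose inside; either may be the heavier, by over 0.15 kg. They stand at least 125 mm apart, centre to centre.
- pot_b: one of two look-alike sealed pots: stiff white upright cylinder, striped label all round, ribbed blue lid; 60 mm in diameter, 115 mm high with the lid; a 20 N grip is safe. Origin at the centre of its underside, z up. Each weighs 0.07 to 0.47 kg, contents a little loose inside; either may be the heavier, by over 0.15 kg. They stand at least 125 mm apart, centre to centre.
- tray: grey open tray fixed on the table, 250 mm (x) by 340 mm (y, 360 mm over its end rims), 23 mm high, walls and floor 4 mm thick: the pots stand on its floor, 4 mm above its origin. Origin at the centre of its underside, z up. The pots stand either side of its middle along y, a little to its -x side.
- reader_window (a point): centre of the dark red window of the label reader, a grey hands-free scanner on a stand fixed to the table: foot 95 by 85 mm, head 82 mm wide, 56 mm deep and 96 mm high, its top 163 mm (green lamp 166 mm) above the table. The upright window, 66 mm wide and 70 mm high, faces along this frame's -x and its centre is 115 mm above the table; y lies level across the window, z is up. The foot reaches 18 mm out in front of the window, 14 mm high.
- reader: the label reader as a whole; origin at the centre of the underside of its foot, same axes as the window, which lies 30 mm along -x and 115 mm up
- magnifier: steel-rimmed hand lens with a black handle, lying in the tray near its +x side; 110 mm long, 9 mm high; origin under its middle
- tally_counter: round chrome tally counter, 46 mm across, 20 mm high, lying in the tray near its +x side; origin under its centre
- steel_bowl: loose empty stainless bowl, 150 mm across, 55 mm high, on the robot's left; origin under its centre
- spray_bottle: white spray bottle with red head, 76 mm across, 208 mm high, on the robot's left; origin under its centre
- label_roll: roll of paper labels standing on end, 76 mm across, 50 mm high, to the left of the reader; origin under its centre
- refractometer: dark hand refractometer, 160 mm long, 29 mm high, lying on the robot's right; origin under its middle
- lid_stack: stack of three green lids, 60 mm across, 60 mm high, on the robot's left; origin under its centre

How it is judged (in metres and radians):
On the way, in this order (a step that is already met when the one before it is completed fails the run):
1. the lighter pot is lifted clear of the tray, the heavier one standing in it (((distance between contents_c0 and pot_a below 0.06 m and z of pot_b in the frame of tray above 0.03 m and contact force between the fingers and pot_b above 1 N and x of pot_a in the frame of tray between -0.105 and 0.105 m and y of pot_a in the frame of tray between -0.15 and 0.15 m and z of pot_a in the frame of tray below 0.01 m and angle between pot_a's own z axis and vertical below 0.12 rad and contact force between the fingers and pot_a below 0.1 N) or (distance between contents_c0 and pot_b below 0.06 m and z of pot_a in the frame of tray above 0.03 m and contact force between the fingers and pot_a above 1 N and x of pot_b in the frame of tray between -0.105 and 0.105 m and y of pot_b in the frame of tray between -0.15 and 0.15 m and z of pot_b in the frame of tray below 0.01 m and angle between pot_b's own z axis and vertical below 0.12 rad and contact force between the fingers and pot_b below 0.1 N))), for 0.2 s.
2. the heavier pot is lifted clear of the tray, the lighter one set back upright in it (((distance between contents_c0 and pot_a below 0.06 m and z of pot_a in the frame of tray above 0.03 m and contact force between the fingers and pot_a above 1 N and x of pot_b in the frame of tray between -0.105 and 0.105 m and y of pot_b in the frame of tray between -0.15 and 0.15 m and z of pot_b in the frame of tray below 0.01 m and angle between pot_b's own z axis and vertical below 0.12 rad and contact force between the fingers and pot_b below 0.1 N) or (distance between contents_c0 and pot_b below 0.06 m and z of pot_b in the frame of tray above 0.03 m and contact force between the fingers and pot_b above 1 N and x of pot_a in the frame of tray between -0.105 and 0.105 m and y of pot_a in the frame of tray between -0.15 and 0.15 m and z of pot_a in the frame of tray below 0.01 m and angle between pot_a's own z axis and vertical below 0.12 rad and contact force between the fingers and pot_a below 0.1 N))), for 0.2 s.
At the end, for the whole second after the job is handed in: Heavier pot held in the fingers, still, upright within 0.2 rad, clear of the reader: its middle within 35 mm of the window's centre in height and sideways, its near side 25 to 130 mm from the glass. Lighter pot released, at rest, upright on the tray's floor (((distance between contents_c0 and pot_a below 0.06 m and x of pot_a in the frame of reader_window between -0.16 and -0.055 m and y of pot_a in the frame of reader_window between -0.035 and 0.035 m and z of pot_a in the frame of reader_window between -0.0925 and -0.0225 m and angle between pot_a's own z axis and vertical below 0.2 rad and linear speed of each of pot_a, pot_b below 0.02 m/s and contact force between the fingers and pot_a above 1 N and contact force between pot_a and reader below 0.1 N and x of pot_b in the frame of tray between -0.105 and 0.105 m and y of pot_b in the frame of tray between -0.15 and 0.15 m and z of pot_b in the frame of tray below 0.01 m and angle between pot_b's own z axis and vertical below 0.12 rad and contact force between the fingers and pot_b below 0.1 N) or (distance between contents_c0 and pot_b below 0.06 m and x of pot_b in the frame of reader_window between -0.16 and -0.055 m and y of pot_b in the frame of reader_window between -0.035 and 0.035 m and z of pot_b in the frame of reader_window between -0.0925 and -0.0225 m and angle between pot_b's own z axis and vertical below 0.2 rad and linear speed of each of pot_b, pot_a below 0.02 m/s and contact force between the fingers and pot_b above 1 N and contact force between pot_b and reader below 0.1 N and x of pot_a in the frame of tray between -0.105 and 0.105 m and y of pot_a in the frame of tray between -0.15 and 0.15 m and z of pot_a in the frame of tray below 0.01 m and angle between pot_a's own z axis and vertical below 0.12 rad and contact force between the fingers and pot_a below 0.1 N))); the arm keeps its last pose, push and grip.
It fails at once if a pot is dropped: let go more than 25 mm above the tray's floor ((z of pot_a in the frame of tray above 0.029 m and contact force between the fingers and pot_a below 0.02 N) or (z of pot_b in the frame of tray above 0.029 m and contact force between the fingers and pot_b below 0.02 N)).
It fails at once if a pot is knocked over (angle between any of pot_a, pot_b's own z axis and vertical above 0.7 rad).
It fails at once if the label reader is touched (contact force between any of pot_a, pot_b, the arm, the fingers and reader above 1 N).
It fails at once if another thing is moved more than 25 mm or knocked over (distance of any of magnifier, tally_counter, steel_bowl, spray_bottle, label_roll, refractometer, lid_stack from where it was at the start of the episode above 0.025 m or angle between any of magnifier, tally_counter, steel_bowl, spray_bottle, label_roll, refractometer, lid_stack's own z axis and vertical above 0.5 rad).
It also fails if it takes over 61 s, if anything falls off the work surface, if the arm or the gripper's body presses on something with over 40 N, if the wrist force passes 120 N, or if a joint passes its speed limit or range.

## Robot

A 6-joint arm with a two-finger parallel gripper is mounted at the origin on the work surface. World frame = base frame: x ahead of the robot, y to its left, z up, the work surface at z = 0. Lengths are in mm, angles in rad, forces in N, time in s.
With the tool pointing down it reaches from about 400 to 925 mm from the base axis. Payload 12.5 kg.
Tool frame: the origin (TCP) lies between the finger pads; the fingertips stand 11 mm ahead of it and the grasp point (between the pads) lies 8 mm behind it; y points along the fingers, x is the direction in which the jaws open and shut, and the axes are right-handed (so a half turn about y gives the same grasp; the last joint's range is limited). The gripper opens to 95 mm and grips with 3 to 60 N. Pads are 20 mm wide; open, the fingers measure 119 mm over their backs; the gripper's body (75 mm by 180 mm) begins 59 mm behind the grasp point.
Start: joints at [-1.248, 0.491, 1.559, -0, 1.092, -0.106], TCP at [259.886, -568.423, 225.661] pointing down, gripper open.
Joint ranges: [-3.1, 3.1], [-0.84, 2.19], [0.05, 2.79], [-1.13, 4.28], [0.06, 2.93], [-2.69, 2.69]. Speed limits (rad/s): [2.22, 2.22, 2.79, 3.14, 3.14, 3.14].

## Interface

Orientations are given as [roll, pitch, yaw] about the fixed x, y, z axes, in that order (R = Rz(yaw) Ry(pitch) Rx(roll)).
In Python, from cell import env gives the robot as it stands.
- The arm moves only by the tool jog_arm, never from a script. Its argument "series" is a list of rows, each an object of numbers: "dx", "dy", "dz": the shift along the world's x, y, z in m; "rx", "ry", "rz": the turn, a rotation vector about the world's x, y, z in degrees; "gripper": the opening, from 0 (shut) to 1 (fully open). A call has 1 to 12 rows; each row shifts and turns the commanded pose from where the row before left it; what a row does not reach is not made up. A row lasts 1/10 s, in which the tool goes at most 50 mm and 8.59 degrees, less where a joint would pass 70% of its speed; a pose out of reach is approached as far as the arm can. A call is refused whole if a number of a shift passes 0.05 or a number of a turn 8.59, either way. A call with a gripper value outside its range is refused whole. The fingers move at their own pace and stop on an object; the grip force is fixed at half the most. Time passes only in rows, so rows that do not move let the fingers close. It gives the time, the measured TCP pose, the force and the opening at its end, in the units of the state.
- env.state(): the state, without advancing time (a new reading comes with each control period).
- env.read_camera(name): name is "scene" or "top"; returns the picture (420x560x3 uint8, red, green, blue); there is no depth.
- env.camera_info(name): a dict with "camera_matrix" (3x3 intrinsics, pixels), "k1" (the pictures are not rectified: a ray, as slopes to the right and down, at radius r is drawn at 1 + k1 r^2 times it, then the intrinsics apply), "R" (3x3) and "t" (3): a world point X has camera coordinates R X + t. Camera axes: x right, y down, z forward; pixel columns grow to the right and rows downward; lengths in mm; the calibration is good to about 2 mm. A picture is of the moment at which its call begins. camera_info takes no time and is no camera call.
- env.job_done(): hands the job in, once; it reports no verdict.
The state is a dict: "t": time; "joints": joint angles; "qvel": joint speeds; "tau": joint torques, N m; "eef_pos": TCP position; "tcp_rot": TCP orientation; "ft_force": force on the tool from outside, world axes, zero at the start; "moment": the same for the moment, N m; "opening": opening from 0.0 (shut) to 1.0 (fully open).
Only numpy, scipy, OpenCV 4.12 (cv2) and the standard library are available. Lean on these libraries where they do the work, as an engineer would, in place of code of your own. Each camera call takes 0.05 s, during which the arm holds its last target.

## Working session

There is one attempt and no reset: what is moved stays moved. The work goes in short steps, Python scripts to look and compute and a tool call to move; the robot and the scene stay as the last step left them, time stands still between calls to the robot, and variables do not carry over. Pictures are saved under pics/ and viewed, and the job is handed in when it is done.

Besides the shell and the picture viewer there is one more tool, called as a command line: name --argument value ..., lists and objects as JSON in quotes. jog_arm: Moves the arm, as the interface text tells. Its arguments: {"type":"object","properties":{"series":{"type":"array"}},"required":["series"]}

```bash
mkdir -p pics
python3 - <<'E'
from cell import env
import cv2
for n in("scene","top"):
    im=env.read_camera(n); cv2.imwrite(f"pics/{n}0.png",im[:,:,::-1])
    print(n,env.camera_info(n))
print(env.state())
E
```

```text
scene {'camera_matrix': array([[498.61038742,   0.        , 281.09155002],
       [  0.        , 498.61038742, 211.52909187],
       [  0.        ,   0.        ,   1.        ]]), 'k1': -0.04779267712552232, 'R': array([[ 0.68580591,  0.72770199,  0.01095744],
       [ 0.51419999, -0.47383121, -0.71490024],
       [-0.51504235,  0.49591712, -0.6991406 ]]), 't': array([-358.35921427, -171.4979675 , 1677.7415556 ])}
top {'camera_matrix': array([[510.51347619,   0.        , 284.1681958 ],
       [  0.        , 510.51347619, 214.38460775],
       [  0.        ,   0.        ,   1.        ]]), 'k1': -0.007408281740521704, 'R': array([[ 0.01295136, -0.99990667, -0.00434979],
       [-0.97942388, -0.01180963, -0.20146811],
       [ 0.20139794,  0.00686958, -0.97948542]]), 't': array([  33.8894733 ,  504.4928549 , 1799.07252662])}
{'t': 0.1, 'joints': array([-1.24761280e+00,  4.91491614e-01,  1.55942399e+00,  1.56707548e-05,
        1.09174485e+00, -1.05581487e-01]), 'qvel': array([ 6.99016660e-05, -8.61941556e-04, -4.68881587e-06,  1.63799675e-03,
        1.26518803e-04, -1.00640632e-03]), 'tau': array([ 4.45421843e-03, -6.13623476e+01, -2.58605182e+01,  6.94546499e-02,
        4.70170460e-02, -7.95373921e-05]), 'eef_pos': array([ 259.80266814, -568.18733671,  225.11273568]), 'tcp_rot': array([-1.57066997e+00,  1.06038788e-03, -1.14203848e+00]), 'ft_force': array([ 0.0493484 , -0.22590025,  0.39445467]), 'moment': array([-0.02019083,  0.00639487,  0.01471722]), 'opening': 0.9974100011511667}
```

View pics/scene0.png

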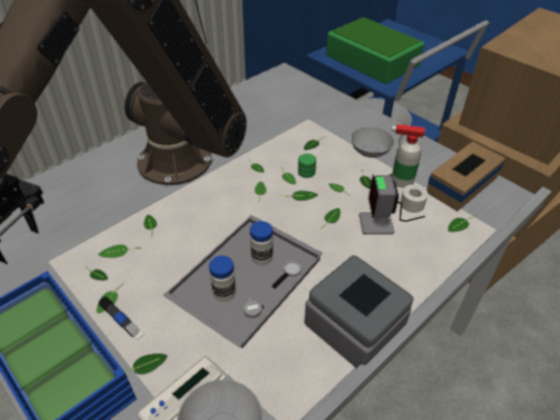

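View pics/top0.png

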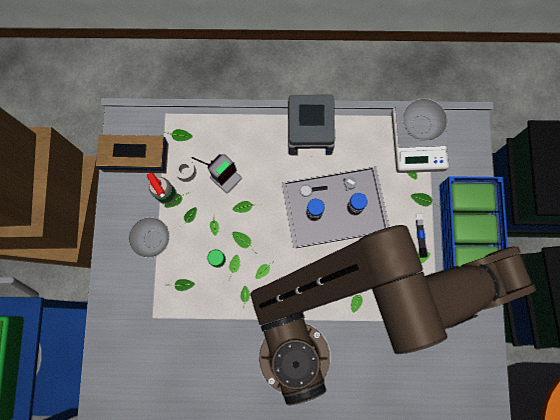

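Run:
```python
import cv2,numpy as np
t=cv2.imread("pics/top0.png");s=cv2.imread("pics/scene0.png")
a=cv2.resize(t[140:270,150:400],None,fx=3.2,fy=3.2,interpolation=cv2.INTER_CUBIC)
b=cv2.resize(s[160:350,160:440],None,fx=2.8,fy=2.8,interpolation=cv2.INTER_CUBIC)
cv2.imwrite("pics/tz.png",a);cv2.imwrite("pics/sz.png",b)
```

```text
(no output)
```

View pics/tz.png

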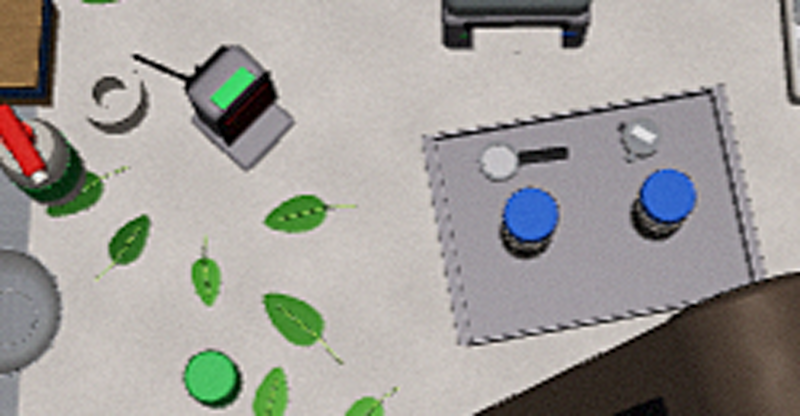

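View pics/sz.png

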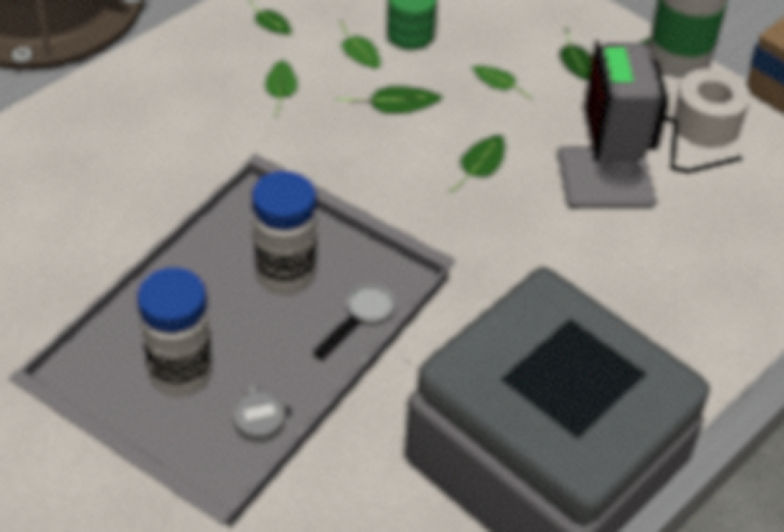

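```bash
cat > h.py <<'E'
import cv2,numpy as np
from cell import env
def ray(n,uv):
    c=env.camera_info(n);K=c['camera_matrix']
    p=(np.array(uv,float)-K[:2,2])/K[[0,1],[0,1]]
    u=p.copy()
    for _ in range(20): u=p/(1+c['k1']*(u@u))
    return -c['R'].T@c['t'], c['R'].T@np.r_[u,1]
def plane(n,uv,z):
    o,d=ray(n,uv); return (o+d*(z-o[2])/d[2]).round(1)
def tri(a,b):
    o1,d1=ray("scene",a);o2,d2=ray("top",b)
    s=np.linalg.lstsq(np.c_[d1,-d2],o2-o1,rcond=None)[0]
    p,q=o1+d1*s[0],o2+d2*s[1]; return ((p+q)/2).round(1),np.linalg.norm(p-q).round(1)
def blobs(im,lo,hi,amin=30):
    m=cv2.inRange(cv2.cvtColor(im,cv2.COLOR_BGR2HSV),lo,hi)
    n,l,s,c=cv2.connectedComponentsWithStats(m)
    return [(c[i].round(2),s[i].tolist()) for i in range(1,n) if s[i,4]>=amin]
E
python3 - <<'E'
from h import *
t=cv2.imread("pics/top0.png");s=cv2.imread("pics/scene0.png")
for nm,im in(("top",t),("scene",s)):
    print(nm,"blue");[print(b) for b in blobs(im,(105,150,80),(125,255,255)) if b[1][4]<900]
    print("lamp");[print(b) for b in blobs(im,(45,120,150),(80,255,255),20)]
Z=lambda x,y:(150+x/3.2,140+y/3.2)
for p in((530,213),(667,195)):print("lid top",plane("top",Z(*p),119))
for p in((424,140),(718,88),(762,272),(463,345)):print("tray corner",plane("top",Z(*p),23))
S=lambda x,y:(160+x/2.8,160+y/2.8)
for p in((249,168),(294,124),(193,121)):print("foot",plane("top",Z(*p),14))
for p in((559,150),(571,207),(655,206)):print("foot scene",plane("scene",S(*p),14))
for p in((186,93),(232,45),(275,97),(221,140)):print("head top",plane("top",Z(*p),163))
for p in((595,42),(603,83),(632,79),(620,49)):print("scene top",plane("scene",S(*p),163))
E
```

```text
top blue
(array([476.16, 207.82]), [448, 177, 60, 89, 497])
(array([443.52, 194.25]), [440, 179, 8, 32, 92])
(array([500.36, 216.4 ]), [498, 184, 6, 65, 104])
(array([358.25, 200.66]), [350, 193, 17, 16, 212])
(array([446.95, 201.74]), [445, 192, 4, 17, 42])
(array([315.41, 206.58]), [307, 199, 17, 16, 210])
(array([444.94, 226.93]), [441, 210, 9, 41, 181])
(array([420.74, 233.81]), [418, 230, 7, 9, 54])
(array([448.69, 241.45]), [447, 231, 4, 21, 49])
(array([445.17, 258.82]), [443, 249, 6, 21, 60])
(array([449.93, 259.24]), [448, 249, 4, 19, 46])
lamp
(array([222.42, 167.05]), [216, 161, 14, 13, 81])
(array([470.96, 198.54]), [455, 188, 35, 19, 136])
(array([470.11, 225.25]), [457, 217, 31, 19, 142])
(array([214.71, 226.92]), [211, 221, 7, 14, 52])
(array([489.61, 235.42]), [484, 231, 12, 8, 33])
(array([472.86, 254.41]), [465, 249, 18, 11, 66])
(array([215.11, 257.13]), [208, 250, 15, 15, 176])
(array([423.96, 258.11]), [420, 253, 10, 10, 28])
(array([234.15, 263.75]), [229, 255, 10, 17, 106])
(array([262.1 , 271.04]), [256, 264, 13, 15, 113])
(array([245.89, 295.06]), [244, 289, 
[... 569 characters left out ...]
)
(array([119.4 , 408.58]), [104, 397, 31, 23, 91])
lamp
(array([380.33, 182.67]), [376, 177, 10, 12, 81])
lid top [519.4 -70.  119. ]
lid top [ 541.4 -220.1  119. ]
tray corner [626.4  48.1  23. ]
tray corner [ 693.5 -295.6   23. ]
tray corner [ 474.8 -341.    23. ]
tray corner [386.4   0.6  23. ]
foot [592.6 252.   14. ]
foot [646.4 201.   14. ]
foot [648.7 319.8  14. ]
foot scene [596.8 251.7  14. ]
foot scene [659.3 197.   14. ]
foot scene [717.2 261.6  14. ]
head top [638.4 305.2 163. ]
head top [693.3 257.3 163. ]
head top [635.  208.5 163. ]
head top [586.2 265.2 163. ]
scene top [607.9 266.  163. ]
scene top [652. 224. 163.]
scene top [667.4 249.3 163. ]
scene top [631.5 276.  163. ]
```

Run:
```python
from h import *
print(tri((260.82,229.84),(315.41,206.58)),tri((220.73,265.45),(358.25,200.66)))
print("lamp",tri((380.33,182.67),(222.42,167.05)), plane("top",(222.42,167.05),166),plane("scene",(380.33,182.67),166))
for p in((260.82,229.84),(220.73,265.45)):print(plane("scene",p,112))
for p in((315.41,206.58),(358.25,200.66)):print(plane("top",p,115))
print("lids",plane("top",(215.1,257.1),60))
```

```text
(array([519.8, -70.3, 114.2]), np.float64(1.9)) (array([ 543. , -221. ,  114.2]), np.float64(2.0))
lamp (array([644.9, 255. , 165.3]), np.float64(1.5)) [645.3 255.5 166. ] [645.  253.5 166. ]
[517.7 -69.7 112. ]
[ 540.9 -220.8  112. ]
[520.2 -69.5 115. ]
[ 543.3 -220.   115. ]
lids [344.5 283.3  60. ]
```

jog_arm --series '[{"dx": 0.028, "dy": 0.035, "gripper": 1}, {"dx": 0.028, "dy": 0.035}, {"dx": 0.028, "dy": 0.035}, {"dx": 0.028, "dy": 0.035}, {"dx": 0.028, "dy": 0.035}, {"dx": 0.028, "dy": 0.035}, {"dx": 0.028, "dy": 0.035}, {"dx": 0.028, "dy": 0.035}, {"dx": 0.028, "dy": 0.035}, {"dx": 0.028, "dy": 0.033}, {"dx": 0}, {"dx": 0}]'

```text
$.series[0]: bad value
```

jog_arm --series '[{"dx": 0.028, "dy": 0.035, "dz": 0.0, "rx": 0.0, "ry": 0.0, "rz": 0.0, "gripper": 1.0}, {"dx": 0.028, "dy": 0.035, "dz": 0.0, "rx": 0.0, "ry": 0.0, "rz": 0.0, "gripper": 1.0}, {"dx": 0.028, "dy": 0.035, "dz": 0.0, "rx": 0.0, "ry": 0.0, "rz": 0.0, "gripper": 1.0}, {"dx": 0.028, "dy": 0.035, "dz": 0.0, "rx": 0.0, "ry": 0.0, "rz": 0.0, "gripper": 1.0}, {"dx": 0.028, "dy": 0.035, "dz": 0.0, "rx": 0.0, "ry": 0.0, "rz": 0.0, "gripper": 1.0}, {"dx": 0.028, "dy": 0.035, "dz": 0.0, "rx": 0.0, "ry": 0.0, "rz": 0.0, "gripper": 1.0}, {"dx": 0.028, "dy": 0.035, "dz": 0.0, "rx": 0.0, "ry": 0.0, "rz": 0.0, "gripper": 1.0}, {"dx": 0.028, "dy": 0.035, "dz": 0.0, "rx": 0.0, "ry": 0.0, "rz": 0.0, "gripper": 1.0}, {"dx": 0.028, "dy": 0.035, "dz": 0.0, "rx": 0.0, "ry": 0.0, "rz": 0.0, "gripper": 1.0}, {"dx": 0.028, "dy": 0.033, "dz": 0.0, "rx": 0.0, "ry": 0.0, "rz": 0.0, "gripper": 1.0}, {"dx": 0.0, "dy": 0.0, "dz": 0.0, "rx": 0.0, "ry": 0.0, "rz": 0.0, "gripper": 1.0}, {"dx": 0.0, "dy": 0.0, "dz": 0.0, "rx": 0.0, "ry": 0.0, "rz": 0.0, "gripper": 1.0}]'

```text
t: 1.3
eef_pos: [540.1, -219.6, 225.3]
tcp_rot: [-1.571, 0.0, -1.14]
ft_force: [-0.0, 0.1, -0.5]
opening: 1.001
```

jog_arm --series '[{"dx": 0.002, "dy": -0.001, "dz": -0.02, "rx": 0.0, "ry": 0.0, "rz": 0.0, "gripper": 1.0}, {"dx": 0.0, "dy": 0.0, "dz": -0.03, "rx": 0.0, "ry": 0.0, "rz": 0.0, "gripper": 1.0}, {"dx": 0.0, "dy": 0.0, "dz": -0.03, "rx": 0.0, "ry": 0.0, "rz": 0.0, "gripper": 1.0}, {"dx": 0.0, "dy": 0.0, "dz": 0.0, "rx": 0.0, "ry": 0.0, "rz": 0.0, "gripper": 1.0}]'

```text
t: 1.7
eef_pos: [539.7, -221.8, 142.5]
tcp_rot: [-1.575, 0.005, -1.144]
ft_force: [-0.7, -0.2, -1.1]
opening: 0.997
```

Run:
```python
from h import *
s=env.read_camera("scene")[:,:,::-1]
cv2.imwrite("pics/s1.png",cv2.resize(s[160:350,160:440],None,fx=2.8,fy=2.8,interpolation=cv2.INTER_CUBIC))
```

```text
(no output)
```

View pics/s1.png

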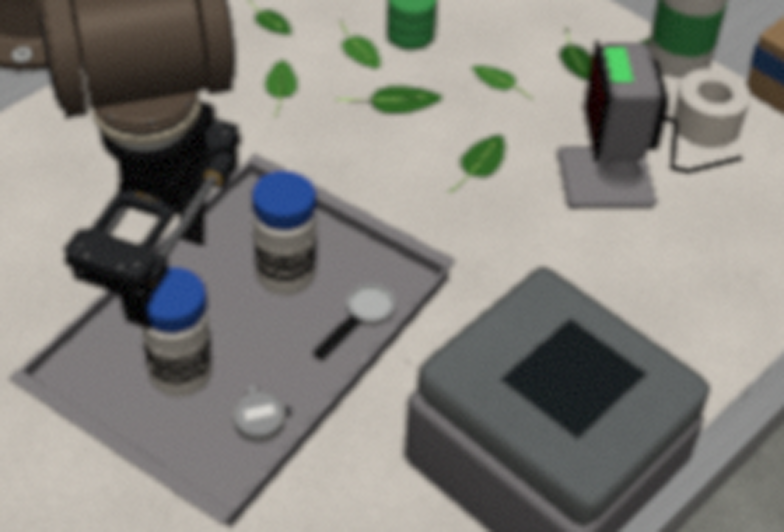

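jog_arm --series '[{"dx": 0.001, "dy": 0.001, "dz": -0.01, "rx": 0.0, "ry": 0.0, "rz": 0.0, "gripper": 1.0}, {"dx": 0.0, "dy": 0.0, "dz": -0.01, "rx": 0.0, "ry": 0.0, "rz": 0.0, "gripper": 1.0}, {"dx": 0.0, "dy": 0.0, "dz": -0.01, "rx": 0.0, "ry": 0.0, "rz": 0.0, "gripper": 1.0}, {"dx": 0.0, "dy": 0.0, "dz": 0.0, "rx": 0.0, "ry": 0.0, "rz": 0.0, "gripper": 1.0}]'

```text
t: 2.15
eef_pos: [542.4, -220.2, 114.6]
tcp_rot: [-1.572, 0.001, -1.142]
ft_force: [0.2, -0.1, -0.1]
opening: 0.997
```

jog_arm --series '[{"dx": 0.0, "dy": 0.0, "dz": -0.01, "rx": 0.0, "ry": 0.0, "rz": 0.0, "gripper": 1.0}, {"dx": 0.0, "dy": 0.0, "dz": -0.01, "rx": 0.0, "ry": 0.0, "rz": 0.0, "gripper": 1.0}, {"dx": 0.0, "dy": 0.0, "dz": -0.01, "rx": 0.0, "ry": 0.0, "rz": 0.0, "gripper": 1.0}, {"dx": 0.0, "dy": 0.0, "dz": -0.01, "rx": 0.0, "ry": 0.0, "rz": 0.0, "gripper": 1.0}, {"dx": 0.0, "dy": 0.0, "dz": -0.009, "rx": 0.0, "ry": 0.0, "rz": 0.0, "gripper": 1.0}, {"dx": 0.0, "dy": 0.0, "dz": 0.0, "rx": 0.0, "ry": 0.0, "rz": 0.0, "gripper": 1.0}, {"dx": 0.0, "dy": 0.0, "dz": 0.0, "rx": 0.0, "ry": 0.0, "rz": 0.0, "gripper": 1.0}]'

```text
t: 2.85
eef_pos: [542.9, -220.4, 66.5]
tcp_rot: [-1.571, 0.0, -1.142]
ft_force: [0.0, 0.4, -0.3]
opening: 1.004
```

Run:
```python
from h import *
s=env.read_camera("scene")[:,:,::-1]
cv2.imwrite("pics/s2.png",cv2.resize(s[180:310,180:300],None,fx=4,fy=4,interpolation=cv2.INTER_CUBIC))
print(env.state()['ft_force'])
```

```text
[-0.65927247  0.79310043 -0.0811366 ]
```

View pics/s2.png

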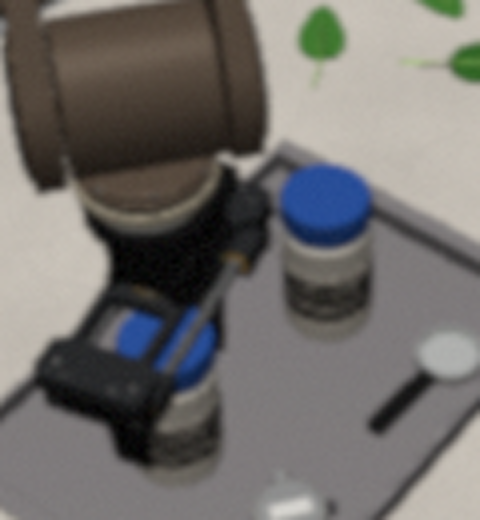

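jog_arm --series '[{"dx": 0.0, "dy": 0.0, "dz": 0.0, "rx": 0.0, "ry": 0.0, "rz": 0.0, "gripper": 0.5}, {"dx": 0.0, "dy": 0.0, "dz": 0.0, "rx": 0.0, "ry": 0.0, "rz": 0.0, "gripper": 0.5}, {"dx": 0.0, "dy": 0.0, "dz": 0.0, "rx": 0.0, "ry": 0.0, "rz": 0.0, "gripper": 0.5}, {"dx": 0.0, "dy": 0.0, "dz": 0.0, "rx": 0.0, "ry": 0.0, "rz": 0.0, "gripper": 0.5}, {"dx": 0.0, "dy": 0.0, "dz": 0.0, "rx": 0.0, "ry": 0.0, "rz": 0.0, "gripper": 0.5}, {"dx": 0.0, "dy": 0.0, "dz": 0.0, "rx": 0.0, "ry": 0.0, "rz": 0.0, "gripper": 0.5}, {"dx": 0.0, "dy": 0.0, "dz": 0.0, "rx": 0.0, "ry": 0.0, "rz": 0.0, "gripper": 0.5}, {"dx": 0.0, "dy": 0.0, "dz": 0.0, "rx": 0.0, "ry": 0.0, "rz": 0.0, "gripper": 0.5}]'

```text
t: 3.7
eef_pos: [542.9, -220.4, 66.7]
tcp_rot: [-1.571, -0.0, -1.142]
ft_force: [-0.7, 0.5, 2.2]
opening: 0.631
```

jog_arm --series '[{"dx": 0.0, "dy": 0.0, "dz": 0.005, "rx": 0.0, "ry": 0.0, "rz": 0.0, "gripper": 0.5}, {"dx": 0.0, "dy": 0.0, "dz": 0.01, "rx": 0.0, "ry": 0.0, "rz": 0.0, "gripper": 0.5}, {"dx": 0.0, "dy": 0.0, "dz": 0.01, "rx": 0.0, "ry": 0.0, "rz": 0.0, "gripper": 0.5}, {"dx": 0.0, "dy": 0.0, "dz": 0.01, "rx": 0.0, "ry": 0.0, "rz": 0.0, "gripper": 0.5}, {"dx": 0.0, "dy": 0.0, "dz": 0.01, "rx": 0.0, "ry": 0.0, "rz": 0.0, "gripper": 0.5}, {"dx": 0.0, "dy": 0.0, "dz": 0.005, "rx": 0.0, "ry": 0.0, "rz": 0.0, "gripper": 0.5}, {"dx": 0.0, "dy": 0.0, "dz": 0.0, "rx": 0.0, "ry": 0.0, "rz": 0.0, "gripper": 0.5}, {"dx": 0.0, "dy": 0.0, "dz": 0.0, "rx": 0.0, "ry": 0.0, "rz": 0.0, "gripper": 0.5}, {"dx": 0.0, "dy": 0.0, "dz": 0.0, "rx": 0.0, "ry": 0.0, "rz": 0.0, "gripper": 0.5}, {"dx": 0.0, "dy": 0.0, "dz": 0.0, "rx": 0.0, "ry": 0.0, "rz": 0.0, "gripper": 0.5}, {"dx": 0.0, "dy": 0.0, "dz": 0.0, "rx": 0.0, "ry": 0.0, "rz": 0.0, "gripper": 0.5}, {"dx": 0.0, "dy": 0.0, "dz": 0.0, "rx": 0.0, "ry": 0.0, "rz": 0.0, "gripper": 0.5}]'

```text
t: 4.9
eef_pos: [542.8, -220.4, 116.5]
tcp_rot: [-1.571, 0.0, -1.142]
ft_force: [-0.7, 1.1, -1.8]
opening: 0.629
```

Run:
```python
from h import *
f=[]
for i in range(5):
    im=env.read_camera("scene")[:,:,::-1]; s=env.state(); f.append(np.r_[s['ft_force'],s['tau'][1:3]])
print(np.mean(f,0),np.std(f,0),s['eef_pos'],s['opening'],s['t'])
cv2.imwrite("pics/s3.png",cv2.resize(im[150:310,160:320],None,fx=3.5,fy=3.5,interpolation=cv2.INTER_CUBIC))
```

```text
[  0.12561553  -0.23665499  -1.52021851 -61.04475546 -20.44927704] [0.31877354 0.55926714 0.32031225 0.00386855 0.00550113] [ 542.86675035 -220.38828158  116.63635357] 0.6295986275806309 5.15
```

View pics/s3.png

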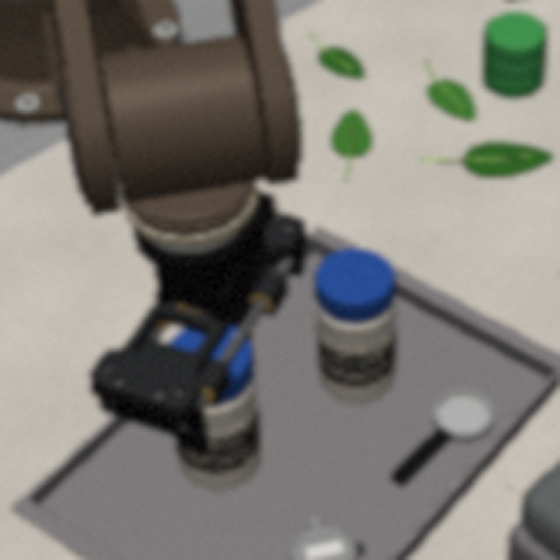

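jog_arm --series '[{"dx": 0.0, "dy": 0.0, "dz": -0.01, "rx": 0.0, "ry": 0.0, "rz": 0.0, "gripper": 0.5}, {"dx": 0.0, "dy": 0.0, "dz": -0.01, "rx": 0.0, "ry": 0.0, "rz": 0.0, "gripper": 0.5}, {"dx": 0.0, "dy": 0.0, "dz": -0.01, "rx": 0.0, "ry": 0.0, "rz": 0.0, "gripper": 0.5}, {"dx": 0.0, "dy": 0.0, "dz": -0.01, "rx": 0.0, "ry": 0.0, "rz": 0.0, "gripper": 0.5}, {"dx": 0.0, "dy": 0.0, "dz": -0.005, "rx": 0.0, "ry": 0.0, "rz": 0.0, "gripper": 0.5}, {"dx": 0.0, "dy": 0.0, "dz": -0.003, "rx": 0.0, "ry": 0.0, "rz": 0.0, "gripper": 0.5}, {"dx": 0.0, "dy": 0.0, "dz": -0.002, "rx": 0.0, "ry": 0.0, "rz": 0.0, "gripper": 0.5}, {"dx": 0.0, "dy": 0.0, "dz": 0.0, "rx": 0.0, "ry": 0.0, "rz": 0.0, "gripper": 0.5}, {"dx": 0.0, "dy": 0.0, "dz": 0.0, "rx": 0.0, "ry": 0.0, "rz": 0.0, "gripper": 0.5}, {"dx": 0.0, "dy": 0.0, "dz": 0.0, "rx": 0.0, "ry": 0.0, "rz": 0.0, "gripper": 0.5}]'

```text
t: 6.15
eef_pos: [543.0, -220.5, 66.9]
tcp_rot: [-1.571, -0.0, -1.142]
ft_force: [0.1, -0.1, -1.4]
opening: 0.63
```

jog_arm --series '[{"dx": 0.0, "dy": 0.0, "dz": -0.001, "rx": 0.0, "ry": 0.0, "rz": 0.0, "gripper": 0.5}, {"dx": 0.0, "dy": 0.0, "dz": 0.0, "rx": 0.0, "ry": 0.0, "rz": 0.0, "gripper": 0.5}, {"dx": 0.0, "dy": 0.0, "dz": 0.0, "rx": 0.0, "ry": 0.0, "rz": 0.0, "gripper": 0.5}, {"dx": 0.0, "dy": 0.0, "dz": 0.0, "rx": 0.0, "ry": 0.0, "rz": 0.0, "gripper": 0.5}]'

```text
t: 6.55
eef_pos: [543.0, -220.5, 66.7]
tcp_rot: [-1.57, -0.001, -1.142]
ft_force: [-2.2, 1.9, 9.7]
opening: 0.629
```

Resting now (about 10 N on the floor). Release and rise.

jog_arm --series '[{"dx": 0.0, "dy": 0.0, "dz": 0.001, "rx": 0.0, "ry": 0.0, "rz": 0.0, "gripper": 0.5}, {"dx": 0.0, "dy": 0.0, "dz": 0.0, "rx": 0.0, "ry": 0.0, "rz": 0.0, "gripper": 0.8}, {"dx": 0.0, "dy": 0.0, "dz": 0.0, "rx": 0.0, "ry": 0.0, "rz": 0.0, "gripper": 1.0}, {"dx": 0.0, "dy": 0.0, "dz": 0.0, "rx": 0.0, "ry": 0.0, "rz": 0.0, "gripper": 1.0}, {"dx": 0.0, "dy": 0.0, "dz": 0.0, "rx": 0.0, "ry": 0.0, "rz": 0.0, "gripper": 1.0}, {"dx": 0.0, "dy": 0.0, "dz": 0.0, "rx": 0.0, "ry": 0.0, "rz": 0.0, "gripper": 1.0}, {"dx": 0.0, "dy": 0.0, "dz": 0.0, "rx": 0.0, "ry": 0.0, "rz": 0.0, "gripper": 1.0}]'

```text
t: 7.25
eef_pos: [542.9, -220.4, 66.6]
tcp_rot: [-1.571, -0.0, -1.142]
ft_force: [0.4, -0.1, 0.2]
opening: 0.99
```

jog_arm --series '[{"dx": 0.0, "dy": 0.0, "dz": 0.01, "rx": 0.0, "ry": 0.0, "rz": 0.0, "gripper": 1.0}, {"dx": 0.0, "dy": 0.0, "dz": 0.015, "rx": 0.0, "ry": 0.0, "rz": 0.0, "gripper": 1.0}, {"dx": 0.0, "dy": 0.0, "dz": 0.02, "rx": 0.0, "ry": 0.0, "rz": 0.0, "gripper": 1.0}, {"dx": 0.0, "dy": 0.0, "dz": 0.02, "rx": 0.0, "ry": 0.0, "rz": 0.0, "gripper": 1.0}, {"dx": 0.0, "dy": 0.0, "dz": 0.02, "rx": 0.0, "ry": 0.0, "rz": 0.0, "gripper": 1.0}, {"dx": 0.0, "dy": 0.0, "dz": 0.0, "rx": 0.0, "ry": 0.0, "rz": 0.0, "gripper": 1.0}, {"dx": 0.0, "dy": 0.0, "dz": 0.0, "rx": 0.0, "ry": 0.0, "rz": 0.0, "gripper": 1.0}]'

```text
t: 7.95
eef_pos: [542.8, -220.4, 151.9]
tcp_rot: [-1.57, -0.001, -1.142]
ft_force: [-0.5, 0.1, 0.0]
opening: 1.001
```

Run:
```python
from h import *
im=env.read_camera("scene")[:,:,::-1]; s=env.state()
print(s['eef_pos'],s['opening'],s['t'],s['ft_force'])
cv2.imwrite("pics/s4.png",cv2.resize(im[150:310,160:320],None,fx=3.5,fy=3.5,interpolation=cv2.INTER_CUBIC))
```

```text
[ 542.58805157 -220.25853271  151.25976229] 0.9974962811433878 8.0 [-0.14708797  0.33505262 -0.21979835]
```

View pics/s4.png

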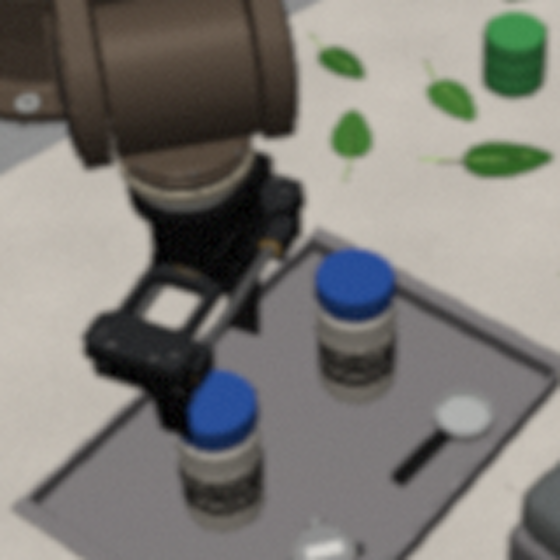

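The first pot (crop 220,460) stands upright in the tray. It weighs about 1.5 N, so it is probably the light one. On to the other pot.

jog_arm --series '[{"dx": -0.005, "dy": 0.03, "dz": 0.01, "rx": 0.0, "ry": 0.0, "rz": 0.0, "gripper": 1.0}, {"dx": -0.005, "dy": 0.03, "dz": 0.0, "rx": 0.0, "ry": 0.0, "rz": 0.0, "gripper": 1.0}, {"dx": -0.005, "dy": 0.03, "dz": 0.0, "rx": 0.0, "ry": 0.0, "rz": 0.0, "gripper": 1.0}, {"dx": -0.004, "dy": 0.03, "dz": 0.0, "rx": 0.0, "ry": 0.0, "rz": 0.0, "gripper": 1.0}, {"dx": -0.004, "dy": 0.03, "dz": 0.0, "rx": 0.0, "ry": 0.0, "rz": 0.0, "gripper": 1.0}, {"dx": 0.0, "dy": 0.0, "dz": -0.01, "rx": 0.0, "ry": 0.0, "rz": 0.0, "gripper": 1.0}, {"dx": 0.0, "dy": 0.0, "dz": -0.015, "rx": 0.0, "ry": 0.0, "rz": 0.0, "gripper": 1.0}, {"dx": 0.0, "dy": 0.0, "dz": 0.0, "rx": 0.0, "ry": 0.0, "rz": 0.0, "gripper": 1.0}, {"dx": 0.0, "dy": 0.0, "dz": 0.0, "rx": 0.0, "ry": 0.0, "rz": 0.0, "gripper": 1.0}]'

```text
t: 8.9
eef_pos: [519.7, -70.9, 136.0]
tcp_rot: [-1.572, 0.001, -1.143]
ft_force: [0.2, -1.3, -0.0]
opening: 1.001
```

jog_arm --series '[{"dx": 0.0, "dy": 0.0, "dz": -0.01, "rx": 0.0, "ry": 0.0, "rz": 0.0, "gripper": 1.0}, {"dx": 0.0, "dy": 0.0, "dz": -0.01, "rx": 0.0, "ry": 0.0, "rz": 0.0, "gripper": 1.0}, {"dx": 0.0, "dy": 0.0, "dz": -0.01, "rx": 0.0, "ry": 0.0, "rz": 0.0, "gripper": 1.0}, {"dx": 0.0, "dy": 0.0, "dz": 0.0, "rx": 0.0, "ry": 0.0, "rz": 0.0, "gripper": 1.0}]'

```text
t: 9.3
eef_pos: [519.2, -70.4, 105.1]
tcp_rot: [-1.573, 0.001, -1.142]
ft_force: [-0.2, -0.1, 2.0]
opening: 0.999
```

Run:
```python
from h import *
im=env.read_camera("scene")[:,:,::-1]; s=env.state()
print(s['eef_pos'],s['opening'],s['t'],s['ft_force'])
cv2.imwrite("pics/s5.png",cv2.resize(im[150:310,160:320],None,fx=3.5,fy=3.5,interpolation=cv2.INTER_CUBIC))
```

```text
[519.5504073  -70.41112712 105.82839907] 0.9967363831157476 9.35 [-0.48531124 -0.02714785 -0.50373299]
```

View pics/s5.png

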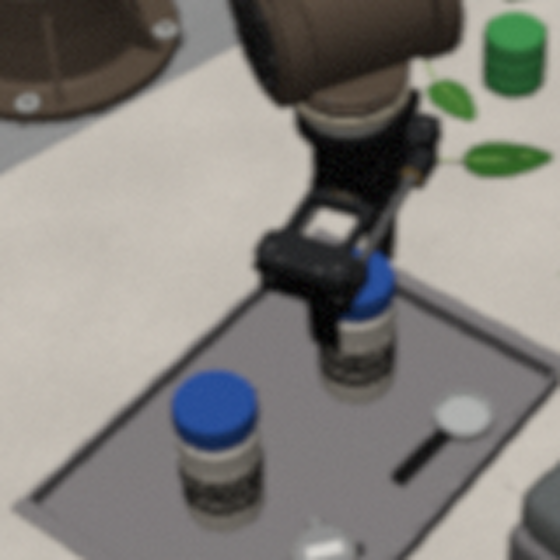

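The fingers straddle the second pot (crop about 355,330). Descend about 39 mm and grip.

jog_arm --series '[{"dx": 0.0, "dy": 0.0, "dz": -0.01, "rx": 0.0, "ry": 0.0, "rz": 0.0, "gripper": 1.0}, {"dx": 0.0, "dy": 0.0, "dz": -0.01, "rx": 0.0, "ry": 0.0, "rz": 0.0, "gripper": 1.0}, {"dx": 0.0, "dy": 0.0, "dz": -0.01, "rx": 0.0, "ry": 0.0, "rz": 0.0, "gripper": 1.0}, {"dx": 0.0, "dy": 0.0, "dz": -0.01, "rx": 0.0, "ry": 0.0, "rz": 0.0, "gripper": 1.0}, {"dx": 0.0, "dy": 0.0, "dz": 0.0, "rx": 0.0, "ry": 0.0, "rz": 0.0, "gripper": 1.0}, {"dx": 0.0, "dy": 0.0, "dz": 0.0, "rx": 0.0, "ry": 0.0, "rz": 0.0, "gripper": 0.5}, {"dx": 0.0, "dy": 0.0, "dz": 0.0, "rx": 0.0, "ry": 0.0, "rz": 0.0, "gripper": 0.5}, {"dx": 0.0, "dy": 0.0, "dz": 0.0, "rx": 0.0, "ry": 0.0, "rz": 0.0, "gripper": 0.5}, {"dx": 0.0, "dy": 0.0, "dz": 0.0, "rx": 0.0, "ry": 0.0, "rz": 0.0, "gripper": 0.5}, {"dx": 0.0, "dy": 0.0, "dz": 0.0, "rx": 0.0, "ry": 0.0, "rz": 0.0, "gripper": 0.5}, {"dx": 0.0, "dy": 0.0, "dz": 0.0, "rx": 0.0, "ry": 0.0, "rz": 0.0, "gripper": 0.5}, {"dx": 0.0, "dy": 0.0, "dz": 0.0, "rx": 0.0, "ry": 0.0, "rz": 0.0, "gripper": 0.5}]'

```text
t: 10.55
eef_pos: [519.8, -70.3, 66.9]
tcp_rot: [-1.571, 0.0, -1.142]
ft_force: [-1.1, 2.4, 5.0]
opening: 0.625
```

jog_arm --series '[{"dx": 0.0, "dy": 0.0, "dz": 0.005, "rx": 0.0, "ry": 0.0, "rz": 0.0, "gripper": 0.5}, {"dx": 0.0, "dy": 0.0, "dz": 0.01, "rx": 0.0, "ry": 0.0, "rz": 0.0, "gripper": 0.5}, {"dx": 0.0, "dy": 0.0, "dz": 0.01, "rx": 0.0, "ry": 0.0, "rz": 0.0, "gripper": 0.5}, {"dx": 0.0, "dy": 0.0, "dz": 0.01, "rx": 0.0, "ry": 0.0, "rz": 0.0, "gripper": 0.5}, {"dx": 0.0, "dy": 0.0, "dz": 0.01, "rx": 0.0, "ry": 0.0, "rz": 0.0, "gripper": 0.5}, {"dx": 0.0, "dy": 0.0, "dz": 0.005, "rx": 0.0, "ry": 0.0, "rz": 0.0, "gripper": 0.5}, {"dx": 0.0, "dy": 0.0, "dz": 0.0, "rx": 0.0, "ry": 0.0, "rz": 0.0, "gripper": 0.5}, {"dx": 0.0, "dy": 0.0, "dz": 0.0, "rx": 0.0, "ry": 0.0, "rz": 0.0, "gripper": 0.5}, {"dx": 0.0, "dy": 0.0, "dz": 0.0, "rx": 0.0, "ry": 0.0, "rz": 0.0, "gripper": 0.5}, {"dx": 0.0, "dy": 0.0, "dz": 0.0, "rx": 0.0, "ry": 0.0, "rz": 0.0, "gripper": 0.5}, {"dx": 0.0, "dy": 0.0, "dz": 0.0, "rx": 0.0, "ry": 0.0, "rz": 0.0, "gripper": 0.5}, {"dx": 0.0, "dy": 0.0, "dz": 0.0, "rx": 0.0, "ry": 0.0, "rz": 0.0, "gripper": 0.5}]'

```text
t: 11.75
eef_pos: [519.8, -70.4, 116.5]
tcp_rot: [-1.571, 0.0, -1.142]
ft_force: [-0.8, -0.3, -4.4]
opening: 0.634
```

Run:
```python
from h import *
f=[]
for i in range(6):
    im=env.read_camera("scene")[:,:,::-1]; s=env.state(); f.append(np.r_[s['ft_force'],s['tau'][1:3]])
print(np.mean(f,0),np.std(f,0),s['eef_pos'],s['opening'],s['t'])
cv2.imwrite("pics/s6.png",cv2.resize(im[150:310,160:320],None,fx=3.5,fy=3.5,interpolation=cv2.INTER_CUBIC))
```

```text
[ 4.23718225e-02  4.09392299e-02 -3.79494753e+00 -5.57757902e+01
 -1.90504429e+01] [0.44478461 0.39562294 0.29937363 0.00525916 0.00623346] [519.87448563 -70.42256648 116.65060027] 0.6344017593851459 12.05
```

View pics/s6.png

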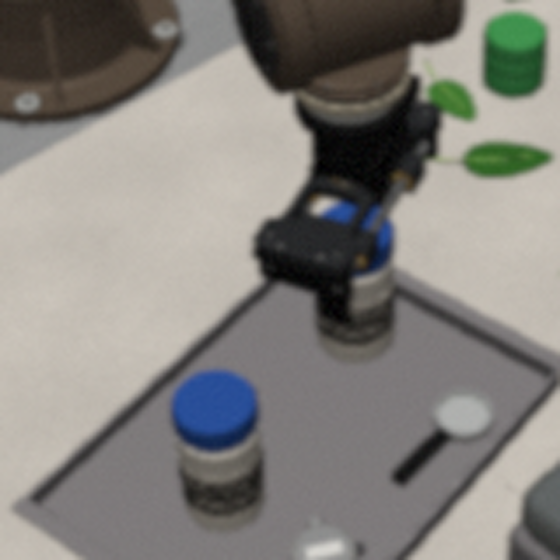

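This one reads 3.8 N against 1.5 N, so it is the heavier and is already in hand. Carry it to the reader: about +42 mm in x, +227 mm in y, +4 mm in z.

jog_arm --series '[{"dx": 0.001, "dy": 0.007, "dz": 0.004, "rx": 0.0, "ry": 0.0, "rz": 0.0, "gripper": 0.5}, {"dx": 0.003, "dy": 0.015, "dz": 0.0, "rx": 0.0, "ry": 0.0, "rz": 0.0, "gripper": 0.5}, {"dx": 0.004, "dy": 0.02, "dz": 0.0, "rx": 0.0, "ry": 0.0, "rz": 0.0, "gripper": 0.5}, {"dx": 0.004, "dy": 0.02, "dz": 0.0, "rx": 0.0, "ry": 0.0, "rz": 0.0, "gripper": 0.5}, {"dx": 0.004, "dy": 0.02, "dz": 0.0, "rx": 0.0, "ry": 0.0, "rz": 0.0, "gripper": 0.5}, {"dx": 0.004, "dy": 0.02, "dz": 0.0, "rx": 0.0, "ry": 0.0, "rz": 0.0, "gripper": 0.5}, {"dx": 0.004, "dy": 0.02, "dz": 0.0, "rx": 0.0, "ry": 0.0, "rz": 0.0, "gripper": 0.5}, {"dx": 0.004, "dy": 0.02, "dz": 0.0, "rx": 0.0, "ry": 0.0, "rz": 0.0, "gripper": 0.5}, {"dx": 0.003, "dy": 0.015, "dz": 0.0, "rx": 0.0, "ry": 0.0, "rz": 0.0, "gripper": 0.5}, {"dx": 0.001, "dy": 0.007, "dz": 0.0, "rx": 0.0, "ry": 0.0, "rz": 0.0, "gripper": 0.5}, {"dx": 0.0, "dy": 0.0, "dz": 0.0, "rx": 0.0, "ry": 0.0, "rz": 0.0, "gripper": 0.5}]'

```text
t: 13.15
eef_pos: [551.8, 94.6, 120.6]
tcp_rot: [-1.571, -0.0, -1.141]
ft_force: [1.0, 0.2, -3.6]
opening: 0.628
```

Run:
```python
from h import *
a=env.read_camera("scene")[:,:,::-1];b=env.read_camera("top")[:,:,::-1]; s=env.state()
print(s['eef_pos'],s['opening'],s['t'],s['ft_force'])
cv2.imwrite("pics/s7.png",cv2.resize(a[120:330,180:460],None,fx=2.8,fy=2.8,interpolation=cv2.INTER_CUBIC))
cv2.imwrite("pics/t7.png",cv2.resize(b[140:270,150:400],None,fx=3.2,fy=3.2,interpolation=cv2.INTER_CUBIC))
```

```text
[551.70433142  93.36939042 120.60269778] 0.6302404141101943 13.25 [ 0.11712181  0.81017801 -2.90895146]
```

View pics/s7.png

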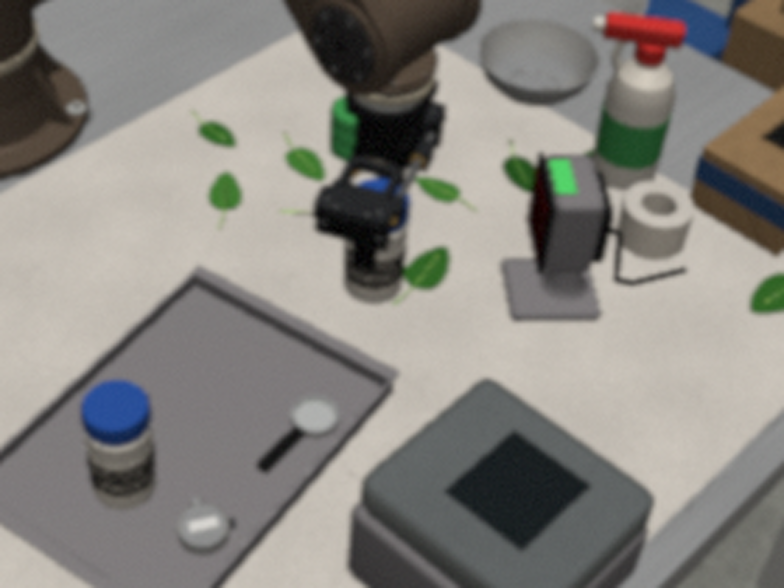

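View pics/t7.png

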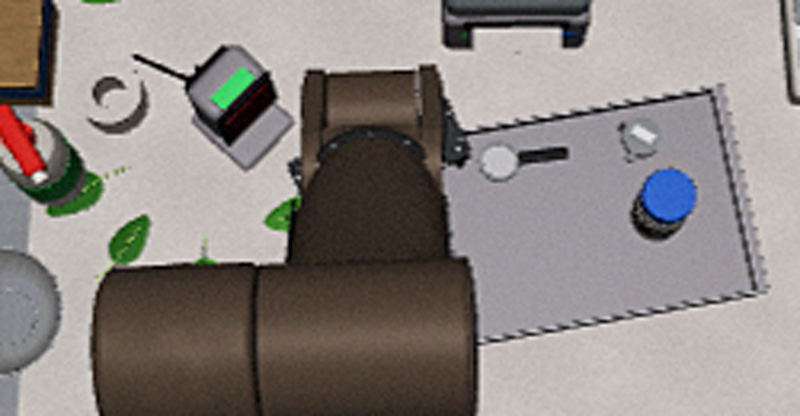

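jog_arm --series '[{"dx": 0.001, "dy": 0.008, "dz": 0.0, "rx": 0.0, "ry": 0.0, "rz": 0.0, "gripper": 0.5}, {"dx": 0.002, "dy": 0.015, "dz": 0.0, "rx": 0.0, "ry": 0.0, "rz": 0.0, "gripper": 0.5}, {"dx": 0.002, "dy": 0.015, "dz": 0.0, "rx": 0.0, "ry": 0.0, "rz": 0.0, "gripper": 0.5}, {"dx": 0.002, "dy": 0.014, "dz": 0.0, "rx": 0.0, "ry": 0.0, "rz": 0.0, "gripper": 0.5}, {"dx": 0.001, "dy": 0.01, "dz": 0.0, "rx": 0.0, "ry": 0.0, "rz": 0.0, "gripper": 0.5}, {"dx": 0.0, "dy": 0.004, "dz": 0.0, "rx": 0.0, "ry": 0.0, "rz": 0.0, "gripper": 0.5}, {"dx": 0.0, "dy": 0.0, "dz": 0.0, "rx": 0.0, "ry": 0.0, "rz": 0.0, "gripper": 0.5}, {"dx": 0.0, "dy": 0.0, "dz": 0.0, "rx": 0.0, "ry": 0.0, "rz": 0.0, "gripper": 0.5}, {"dx": 0.0, "dy": 0.0, "dz": 0.0, "rx": 0.0, "ry": 0.0, "rz": 0.0, "gripper": 0.5}, {"dx": 0.0, "dy": 0.0, "dz": 0.0, "rx": 0.0, "ry": 0.0, "rz": 0.0, "gripper": 0.5}]'

```text
t: 14.25
eef_pos: [559.9, 159.1, 120.7]
tcp_rot: [-1.571, -0.0, -1.143]
ft_force: [-0.6, 0.5, -3.4]
opening: 0.633
```

Run:
```python
from h import *
a=env.read_camera("scene")[:,:,::-1];b=env.read_camera("top")[:,:,::-1]; s=env.state()
print(s['eef_pos'],s['opening'],s['t'],s['ft_force'],s['tcp_rot'])
cv2.imwrite("pics/s8.png",cv2.resize(a[130:240,290:420],None,fx=5,fy=5,interpolation=cv2.INTER_CUBIC))
cv2.imwrite("pics/t8.png",cv2.resize(b[140:270,150:400],None,fx=3.2,fy=3.2,interpolation=cv2.INTER_CUBIC))
```

```text
[559.92391893 159.23326854 120.7060719 ] 0.6353838810616735 14.35 [ 0.79783058 -0.31846902 -4.49544227] [-1.57078934e+00 -1.39763328e-04 -1.14246217e+00]
```

View pics/s8.png

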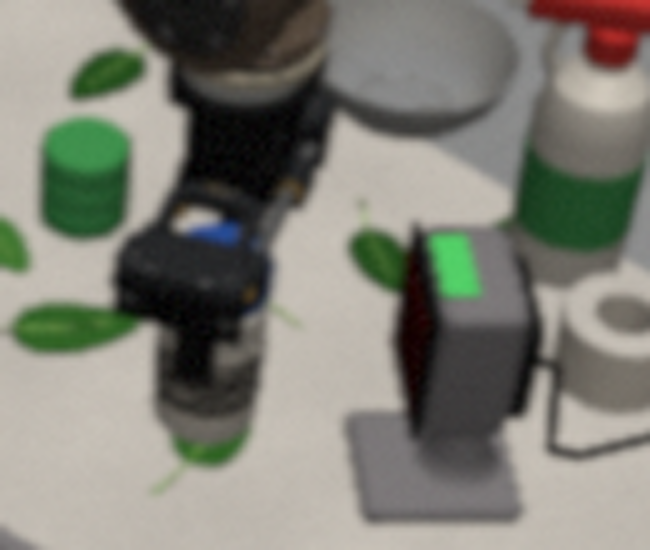

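View pics/t8.png

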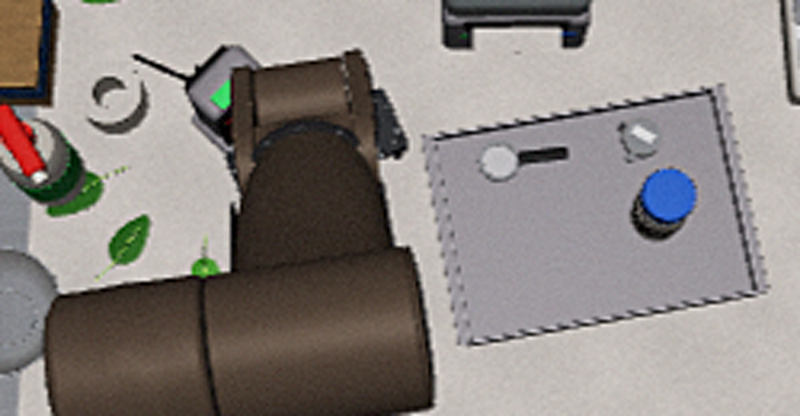

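Run:
```python
from h import *
S=lambda x,y:(290+x/5,130+y/5)
for p,z in(((418,228),163),((440,322),163),((415,437),67),((348,412),14),((368,521),14),((522,517),14)): print(p,plane("scene",S(*p),z))
f1=plane("scene",S(348,412),14);f2=plane("scene",S(368,521),14);f3=plane("scene",S(522,517),14)
d=(f3-f2);d/=np.linalg.norm(d); e=f1-f2; e/=np.linalg.norm(e)
x=d+np.array([e[1],-e[0],0]); x/=np.linalg.norm(x)
w=(f1+f2)/2+18*x; y=np.array([-x[1],x[0],0])
pot=np.array([559.9,159.2,0]); print("x'",x,"win",w,"pot in win",(pot-w)[:2]@x[:2],(pot-w)[:2]@y[:2])
```

```text
(418, 228) [611.6 266.3 163. ]
(440, 322) [668.9 214.3 163. ]
(415, 437) [663.  221.6  67. ]
(348, 412) [593.5 255.5  14. ]
(368, 521) [659.3 195.5  14. ]
(522, 517) [717.7 263.2  14. ]
x' [0.66354938 0.74813249 0.        ] win [638.34388882 238.96638481  14.        ] pot in win -111.7272177477366 5.757486714563546
```

jog_arm --series '[{"dx": 0.0, "dy": 0.0, "dz": 0.0, "rx": 0.0, "ry": 0.0, "rz": 0.0, "gripper": 0.5}, {"dx": 0.0, "dy": 0.0, "dz": 0.0, "rx": 0.0, "ry": 0.0, "rz": 0.0, "gripper": 0.5}, {"dx": 0.0, "dy": 0.0, "dz": 0.0, "rx": 0.0, "ry": 0.0, "rz": 0.0, "gripper": 0.5}, {"dx": 0.0, "dy": 0.0, "dz": 0.0, "rx": 0.0, "ry": 0.0, "rz": 0.0, "gripper": 0.5}, {"dx": 0.0, "dy": 0.0, "dz": 0.0, "rx": 0.0, "ry": 0.0, "rz": 0.0, "gripper": 0.5}, {"dx": 0.0, "dy": 0.0, "dz": 0.0, "rx": 0.0, "ry": 0.0, "rz": 0.0, "gripper": 0.5}, {"dx": 0.0, "dy": 0.0, "dz": 0.0, "rx": 0.0, "ry": 0.0, "rz": 0.0, "gripper": 0.5}, {"dx": 0.0, "dy": 0.0, "dz": 0.0, "rx": 0.0, "ry": 0.0, "rz": 0.0, "gripper": 0.5}]'

```text
t: 15.15
eef_pos: [559.8, 159.6, 120.6]
tcp_rot: [-1.571, -0.0, -1.142]
ft_force: [-0.4, 0.6, -3.9]
opening: 0.634
```

Run:
```python
from h import *
s=env.state();print(s['eef_pos'],np.abs(s['qvel']).max(),s['ft_force'],s['opening'])
print(env.job_done())
```

```text
[559.8376736  159.57002408 120.62360113] 0.0016194027963154444 [-0.42475734  0.56179155 -3.90384243] 0.6337631622951548
the job is handed in; nothing more can be done
None
```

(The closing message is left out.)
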